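Stir the desiccant canisters down through the dispenser's outlet

ROBOT

A 6-joint arm with a two-finger parallel gripper is mounted at the origin on a cart in front of the work surface, level with it; the furniture and walls round the work are solid. World frame = base frame: x ahead of the robot, y to its left, z up, the work surface at z = 0. Lengths are in m, angles in degrees, forces in N, time in s.
With the tool pointing down it reaches from about 0.225 to 0.875 m from the base axis. Payload 3.4 kg.
Tool frame: the origin (TCP) lies between the finger pads; the fingertips stand 22 mm ahead of it and the grasp point (between the pads) lies 3 mm ahead of it; z points along the fingers, y is the line along which they close (so a half turn about z gives the same grasp; the last joint's range is limited). The gripper opens to 85 mm and grips with 20 to 120 N. Pads are 22 mm wide; open, the fingers measure 114 mm over their backs; the gripper's body (76 mm by 85 mm) begins 54 mm behind the grasp point. The pads swing forward as they close: fully open they stand 13 mm farther back than shut.
Start: joints at [66.349, 15.808, 86.224, -0, 77.962, -6.933], TCP at [0.165, 0.551, 0.253] pointing down, gripper open.
Joint ranges: [-165.64, 165.64], [-43.16, 119.46], [12.63, 154.43], [-67.54, 247.53], [6.08, 155.33], [-154.97, 154.97]. Speed limits (degrees/s): [147.25, 147.25, 180, 180, 180, 180].

INTERFACE

Orientations are given as a 3x3 rotation matrix whose columns are the frame's x, y, z axes.
In Python, from cell import monitor, vision, bot gives the robot as it stands.
- The arm moves only by the shell command python3 -m creep 'ROWS' [FORCE]. ROWS is JSON, a list of rows, each an object with "turn": the turn, a rotation vector about the tool's x, y, z in units of 90 degrees (1.0 is 90 degrees), a list of three; "slide": the shift along the tool's x, y, z in units of 0.1 m (1.0 is 0.1 m), a list of three; "grip": the closure, from -1 (fully open) to 1 (shut). In form: [{"turn": [rx, ry, rz], "slide": [dx, dy, dz], "grip": grip}, ...]. A call has 1 to 12 rows; each row is the pose to reach, as a shift and turn from the pose commanded when the call began, along the tool's axes at that moment; what a row does not reach only later rows make up. A row lasts 1/8 s, in which the tool goes at most 62.5 mm and 10.7 degrees, less where a joint would pass 70% of its speed; a pose out of reach is approached as far as the arm can. A call with a number of a shift or a turn outside -1 to 1 is refused whole. A call with a gripper value outside its range is refused whole. The fingers move at their own pace and stop on an object; FORCE is the grip in N (left out, the last holds). Time passes only in rows, so rows that repeat a pose let the fingers close. It gives the time, the measured TCP pose, the force, the opening and the grip force at its end, in the units of the state.
- monitor.observe(): the state, without advancing time (a new reading comes with each control period).
- vision.capture(name): name is "scene" or "top" or "wrist"; returns (picture, depth): 420x560x3 uint8, red, green, blue; 420x560 float32, m along the optical axis (not along the pixel's ray), 0 where there is no reading.
- vision.camera_info(name): a dict with "vertical_fov" (degrees; the focal length in pixels is half the picture's height over the tangent of half this angle, whatever the lens; pixels are square), "cx", "cy" (the principal point, pixels), "R" (3x3) and "t" (3): a world point X has camera coordinates R X + t; the wrist camera has in their place "tool_from_camera" (4x4, takes a point from camera to tool coordinates, whose origin is the TCP and whose axes are the flange's). Camera axes: x right, y down, z forward; pixel columns grow to the right and rows downward; lengths in m; the calibration is good to about 2 mm. The wrist camera is an equidistant fisheye: a pixel r from the principal point sees the ray r / f radians off the axis. A picture is of the moment at which its call begins: read the wrist's pose just before it. camera_info takes no time and is no camera call.
- bot.hand_in(): hands the job in; it is judged then, once.
The state is a dict: "t": time; "joint_pos": joint angles; "qvel": joint speeds; "joint_torque": joint torques, N m; "ee_pos": TCP position; "ee_rot": TCP orientation; "ft_force": force on the tool from outside, world axes, zero at the start; "torque": the same for the moment, N m; "opening": opening from 0.0 (shut) to 1.0 (fully open); "finger_force": force on a finger pad.
Only numpy, scipy, OpenCV 4.12 (cv2) and the standard library are available. Lean on these libraries where they do the work, as an engineer would, in place of code of your own. Each camera call takes 0.05 s, during which the arm holds its last target. There are 200 camera calls.

TASK

Draw the stirring rod out of its slanting rest, hold it upright in the drum of the desiccant dispenser and feel for the floor with its steel foot, then stir gently round the hub until all five canisters have dropped through the outlet into the catch pan. Move the canisters with the rod, not with the gripper, and do not force it against the drum. When the drum is empty, leave the rod in the drum with its foot on the drum floor, standing or leaning on the wall, and let go.

Things in the scene. Friction and masses are not known exactly. Their poses are not given: they have to be found in the camera images.
- dispenser: Fixed round metal dispenser, 220 mm across, 165 mm high; origin under its centre on the table, z up. An open drum stands on four posts above an open catch pan (inside diameter 213 mm, wall 28 mm high). Local +x points from the centre to the outlet in the drum floor; it may stand turned any way.
- drum_floor (a point): Centre of the drum at the level of its flat floor, 100 mm above the table. Drum: inside diameter 190 mm, rim 65 mm above the floor. A hub 102 mm across rises 58 mm from the middle, so that the floor is a ring-shaped channel 44 mm wide (51 to 95 mm from the centre, middle 73 mm).
- outlet (a point): Middle of the outlet at floor level, 73 mm from the drum's centre: a gap across the whole channel with radial edges, 23 degrees to either side. What falls through slides into the catch pan. At the start the channel holds no canister within 50 degrees of the outlet either way round.
- rod: Straight round stirring rod, 28 mm in diameter, 165 mm long, about 200 g: wood, with a 60 mm steel end. Origin at the centre of the steel end's face (the foot); local z runs along the rod to its wooden top. Balance point about 45 mm from the foot. At the start it stands in its rest, leaning 35 degrees from vertical, the wooden end free.
- rod_foot (a point): Centre of the rod's steel foot face.
- rod_top (a point): Centre of the rod's wooden top face, 165 mm from the foot along the rod.
- rod_rest: Fixed rest for the rod: wooden base 62 x 125 x 12 mm, origin under it on the table, with a steel tube (outside 38 mm, inside 32 mm, 80 mm deep) that leans 35 degrees from vertical towards local -y, open at its upper end. The upper 85 mm of the rod stand out of it; draw the rod out along the tube.
- canister_0_center (a point): Centre of a canister: slippery white plastic disc-shaped bead, 30 mm in diameter and 20 mm high, 14 to 28 g, standing flat on the drum floor at the start (all five are alike).
- canister_1_center (a point): Centre of another such canister.
- canister_2_center (a point): Centre of another such canister.
- canister_3_center (a point): Centre of another such canister.
- canister_4_center (a point): Centre of another such canister.

How it is judged:
By the outcome, as a careful person would: the job done as asked, in the order asked, and still so for the second after the job is handed in, with the robot touching nothing.
It also fails if it takes over 61 s, if anything falls off the work surface, if the arm or the gripper's body presses on something with over 40 N, if the wrist force passes 120 N, or if a joint passes its speed limit or range.

## Working session

There is one attempt and no reset: what is moved stays moved. The work goes in short steps, Python scripts to look and compute and a shell command to move; the robot and the scene stay as the last step left them, time stands still between calls to the robot, and variables do not carry over. Pictures are saved under pics/ and viewed, at most 10 in all, crops included, and the job is handed in when it is done.

```bash
ls; mkdir -p pics; python3 - <<'E'
from cell import monitor, vision, bot
import cv2,numpy as np
s=monitor.observe();print(s)
for n in ["scene","top"]:
    p,d=vision.capture(n); cv2.imwrite(f"pics/{n}0.png",p[:,:,::-1]); np.save(f"{n}_d.npy",d); np.save(f"{n}_p.npy",p)
    print(n,vision.camera_info(n))
print(vision.camera_info("wrist"))
a=cv2.imread("pics/scene0.png");b=cv2.imread("pics/top0.png")
E
```

```text
pics
{'t': 0.0, 'joint_pos': array([ 6.63484985e+01,  1.58488196e+01,  8.62955273e+01,  1.16511758e-03,
        7.79624644e+01, -6.93295562e+00]), 'qvel': array([-0.02844791,  0.02471222,  0.02020384, -0.00568147, -0.12124515,
        0.04337151]), 'joint_torque': array([-1.29463187e-03, -4.16777802e+01, -2.45806217e+01, -4.19556000e-04,
        1.12264819e-02, -5.56352660e-06]), 'ee_pos': array([0.1652127 , 0.55024216, 0.25242562]), 'ee_rot': array([[-9.57728111e-01,  2.87673911e-01, -7.66086789e-04],
       [ 2.87674826e-01,  9.57726634e-01, -1.69964121e-03],
       [ 2.44759288e-04, -1.84817805e-03, -9.99998262e-01]]), 'ft_force': array([-0.17243334,  0.22026366, -0.14777734]), 'torque': array([-0.01363485, -0.00877711,  0.00432492]), 'finger_force': 0.0, 'opening': 0.9993824540107369}
scene {'vertical_fov': 57.39101284063101, 'cx': 276.7843066446315, 'cy': 206.19699629726773, 'R': array([[ 0.73466869, -0.67818771, -0.01798172],
       [-0.51350721, -0.53856086, -0.66802885],
       [ 0.4433647 ,  0.50001363, -0.74391808]]), 't': array([-0.29573513,  0.36253097,  0.97362164])}
top {'vertical_fov': 52.12730962750663, 'cx': 278.5282150842221, 'cy': 206.02965635309363, 'R': array([[ 0.02525742, -0.99967542, -0.00333528],
       [-0.97686085, -0.02397192, -0.21252817],
       [ 0.21237923,  0.00862602, -0.97714925]]), 't': array([0.05697482, 0.48120161, 1.07899506])}
{'vertical_fov': 65.70646984690485, 'cx': 282.92829398783823, 'cy': 205.6359727224428, 'tool_from_camera': array([[ 1.43551159e-03, -9.45629884e-01, -3.25241542e-01,
         8.45292544e-02],
       [ 9.99998921e-01,  1.45911414e-03,  1.71343759e-04,
        -5.72417959e-04],
       [ 3.12536753e-04, -3.25241437e-01,  9.45630959e-01,
        -1.19434396e-01],
       [ 0.00000000e+00,  0.00000000e+00,  0.00000000e+00,
         1.00000000e+00]])}
```

View pics/scene0.png

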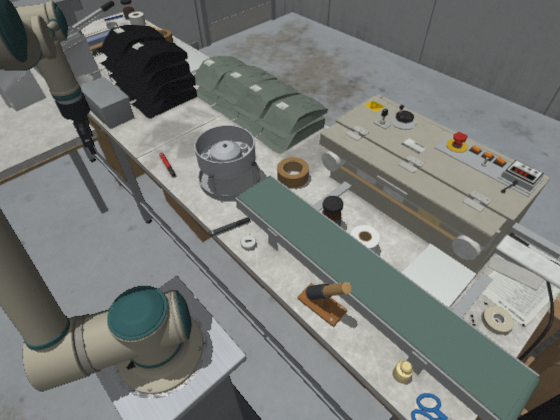

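View pics/top0.png

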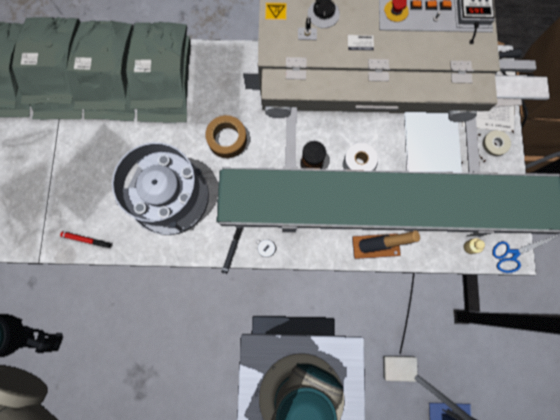

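Scene view: drum at (226,155), rest at (322,300) with the rod top at (346,289), beside a raised green conveyor. Top view: drum at (155,185), rest at (378,245), rod top at (415,237).

```bash
cat > h.py <<'E'
import numpy as np,cv2
from cell import monitor,vision,bot
def cloud(n,d,info=None):
    i=info or vision.camera_info(n); f=210/np.tan(np.radians(i["vertical_fov"]/2))
    v,u=np.mgrid[0:420,0:560]; c=np.stack([(u-i["cx"])/f*d,(v-i["cy"])/f*d,d],-1)
    return (c-i["t"])@i["R"]
def wcloud(d,s):
    i=vision.camera_info("wrist"); f=210/np.tan(np.radians(i["vertical_fov"]/2))
    v,u=np.mgrid[0:420,0:560]; x=u-i["cx"];y=v-i["cy"];r=np.hypot(x,y)+1e-9;t=np.tan(r/f)
    c=np.stack([x/r*t*d,y/r*t*d,d,np.ones_like(d)],-1)@i["tool_from_camera"].T
    return c[...,:3]@s["ee_rot"].T+s["ee_pos"]
E
python3 - <<'E'
from h import *
S=cloud("scene",np.load("scene_d.npy"));T=cloud("top",np.load("top_d.npy"))
for n,P,pts in [("top",T,[(415,237),(400,239),(385,241),(370,243),(360,252),(395,252),(155,182),(168,160),(187,172),(164,212),(138,206),(120,200),(130,150),(300,200),(250,220)]),("scene",S,[(346,289),(335,290),(320,292),(310,295),(300,298),(226,147),(226,172),(250,200),(300,230)])]:
    for u,v in pts: print(n,u,v,P[v,u].round(3))
# rod: points on top
P=np.concatenate([T[225:262,350:422].reshape(-1,3),S[275:325,295:355].reshape(-1,3)])
q=P[(P[:,2]>.03)&(P[:,2]<.2)]
q=q[np.abs(q[:,1]+.31)<.12]
np.save("rodpts.npy",q);print(len(q),q.min(0),q.max(0))
# hub/drum
for z0,z1 in [(.155,.175),(.115,.125)]:
    P=np.concatenate([T[130:240,105:215].reshape(-1,3),S[115:205,185:265].reshape(-1,3)])
    r=P[(P[:,2]>z0)&(P[:,2]<z1)];print(z0,len(r),r.min(0).round(3),r.max(0).round(3))
p=np.load("top_p.npy");c=cv2.resize(p[130:240,100:220,::-1],None,fx=5,fy=5,interpolation=2)
p=np.load("scene_p.npy");e=cv2.resize(p[265:335,285:365,::-1],None,fx=3,fy=3)
o=np.zeros((550,800,3),np.uint8);o[:550,:600]=c;o[:210,600:800]=e[:, :200];cv2.imwrite("pics/c1.png",o)
E
```

```text
top 415 237 [ 0.389 -0.252  0.163]
top 400 239 [ 0.387 -0.223  0.14 ]
top 385 241 [ 0.387 -0.197  0.1  ]
top 370 243 [ 0.385 -0.166  0.072]
top 360 252 [ 0.369 -0.151  0.01 ]
top 395 252 [ 0.37  -0.244  0.014]
top 155 182 [0.508 0.367 0.159]
top 168 160 [0.577 0.351 0.122]
top 187 172 [0.239 0.059 1.157]
top 164 212 [0.443 0.35  0.12 ]
top 138 206 [0.455 0.414 0.126]
top 120 200 [0.467 0.456 0.135]
top 130 150 [0.643 0.494 0.002]
top 300 200 [0.49  0.014 0.083]
top 250 220 [0.434 0.14  0.086]
scene 346 289 [ 0.388 -0.258  0.163]
scene 335 290 [ 0.378 -0.236  0.142]
scene 320 292 [ 0.372 -0.197  0.09 ]
scene 310 295 [ 0.365 -0.171  0.048]
scene 300 298 [ 0.355 -0.146  0.012]
scene 226 147 [0.513 0.363 0.149]
scene 226 172 [0.453 0.291 0.123]
scene 250 200 [0.453 0.176 0.082]
scene 300 230 [ 0.482 -0.016  0.082]
1558 [ 0.36692591 -0.30676107  0.03065307] [ 0.47548272 -0.19001026  0.17104719]
0.155 1095 [0.41  0.269 0.155] [0.611 0.471 0.17 ]
0.115 1152 [0.409 0.269 0.115] [0.607 0.469 0.125]
```

View pics/c1.png

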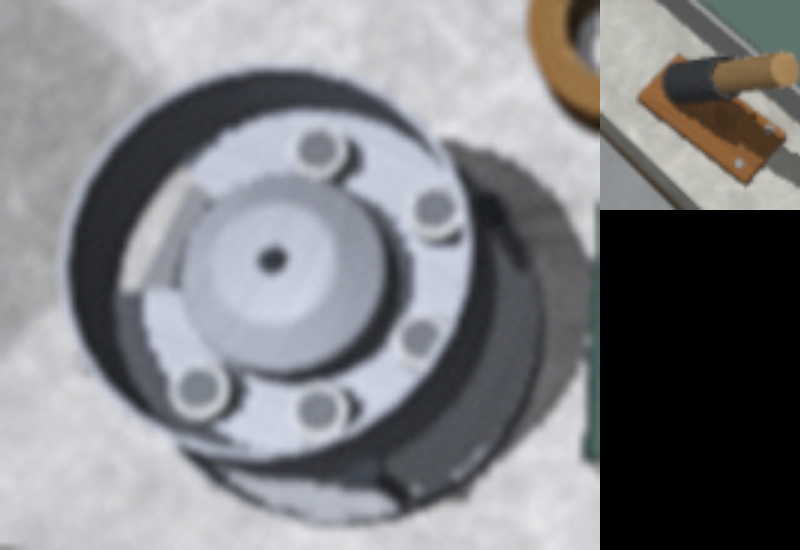

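Crop (5x of the top view, offset 100,130): the outlet is at left about (165,240), canisters at (318,150), (435,210), (420,338), (320,408), (200,388), hub centre (272,260); the rod leans out of its tube to world −y.

```bash
python3 - <<'E'
from h import *
from scipy.optimize import least_squares
S=cloud("scene",np.load("scene_d.npy"));T=cloud("top",np.load("top_d.npy"))
def fit(P,img,name):
    P=P.reshape(-1,3);c=img.reshape(-1,3).astype(float)
    m=(P[:,2]>.098)&(P[:,2]<.175)&(abs(P[:,0]-.388)<.03)&(P[:,1]>-.29)&(P[:,1]<-.18)
    q=P[m&(c[:,0]>c[:,2]*1.3)];m2=q
    def f(p):
        a=np.array([p[2],p[3],1]);a/=np.linalg.norm(a);w=q-np.array([p[0],p[1],.13]);return np.linalg.norm(np.cross(w,a),axis=1)-.014
    r=least_squares(f,[.388,-.225,0,-.7],loss="soft_l1",f_scale=.002)
    a=np.array([r.x[2],r.x[3],1]);a/=np.linalg.norm(a);t=(q-np.array([r.x[0],r.x[1],.13]))@a
    print(name,len(q),r.x.round(4),a.round(3),np.degrees(np.arccos(a[2])),"res",np.std(f(r.x)),"top",(np.array([r.x[0],r.x[1],.13])+a*np.percentile(t,97)).round(4))
    return q
q1=fit(T,np.load("top_p.npy"),"top");q2=fit(S,np.load("scene_p.npy"),"scene")
fit(np.concatenate([q1,q2]),np.tile([200,100,50],(len(q1)+len(q2),1)),"both")
# rim
P=np.concatenate([T[130:240,105:215].reshape(-1,3),S[115:205,185:265].reshape(-1,3)])
r=P[(P[:,2]>.161)&(P[:,2]<.171)&(np.hypot(P[:,0]-.509,P[:,1]-.369)>.085)]
g=least_squares(lambda p:np.hypot(r[:,0]-p[0],r[:,1]-p[1])-p[2],[.509,.369,.1],loss="soft_l1",f_scale=.003);print("rim",g.x,len(r))
C=g.x[:2]
i=vision.camera_info("top");f=210/np.tan(np.radians(i["vertical_fov"]/2))
def ray(u,v,z):
    d=np.array([(u-i["cx"])/f,(v-i["cy"])/f,1])@i["R"];o=-i["t"]@i["R"];return (o+d*(z-o[2])/d[2])[:2]
px=lambda x,y:(100+x/5-.4,130+y/5-.4)
print("rimc ray hub",ray(*px(272,260),.165).round(4))
for x,y,z in [(318,150,.12),(435,210,.12),(420,338,.12),(320,408,.12),(200,388,.12),(188,180,.1),(140,291,.1),(168,291,.1),(210,205,.1)]:
    w=ray(*px(x,y),z);dd=w-C;print(x,y,w.round(3),"r",np.hypot(*dd).round(3),"ang",np.degrees(np.arctan2(dd[1],dd[0])).round(1))
E
```

```text
top 368 [ 0.3895 -0.2333  0.0651 -0.7044] [ 0.053 -0.575  0.816] 35.27502967531769 res 0.002592051206888518 top [ 0.3916 -0.2566  0.163 ]
scene 285 [ 0.3905 -0.2347  0.0682 -0.6913] [ 0.056 -0.568  0.821] 34.787288642641094 res 0.002933728430195435 top [ 0.3927 -0.2574  0.1628]
both 653 [ 0.3902 -0.2337  0.0702 -0.7003] [ 0.057 -0.573  0.818] 35.13951279560323 res 0.0028074941525228336 top [ 0.3925 -0.2567  0.1629]
rim [0.50894114 0.37025014 0.09636964] 709
rimc ray hub [0.5076 0.3677]
318 150 [0.578 0.363] r 0.069 ang -5.6
435 210 [0.548 0.302] r 0.079 ang -60.4
420 338 [0.481 0.305] r 0.071 ang -112.7
320 408 [0.445 0.351] r 0.067 ang -163.7
200 388 [0.453 0.412] r 0.069 ang 143.3
188 180 [0.567 0.435] r 0.087 ang 48.2
140 291 [0.507 0.454] r 0.084 ang 91.2
168 291 [0.508 0.44 ] r 0.069 ang 91.1
210 205 [0.554 0.422] r 0.069 ang 49.4
```

```bash

python3 -m creep '[{"turn":[0,0,0],"slide":[-0.2,-0.3,-0.4],"grip":-1},{"turn":[0,0,0],"slide":[-0.58,-0.9,-0.6],"grip":-1}]'
python3 -m creep '[{"turn":[0,0,0],"slide":[-0.3,-0.46,0],"grip":-1},{"turn":[0,0,0],"slide":[-0.58,-0.92,0],"grip":-1}]'
python3 -m creep '[{"turn":[0,0,0],"slide":[-0.3,-0.46,0],"grip":-1},{"turn":[0,0,0],"slide":[-0.58,-0.92,0],"grip":-1}]'
python3 -m creep '[{"turn":[0,0,0],"slide":[-0.3,-0.46,0],"grip":-1},{"turn":[0,0,0],"slide":[-0.58,-0.92,0],"grip":-1}]'
python3 -m creep '[{"turn":[0,0,0],"slide":[-0.3,-0.46,0],"grip":-1},{"turn":[0,0,0],"slide":[-0.58,-0.92,0],"grip":-1}]'
python3 - <<'E'
from h import *
s=monitor.observe();print(s["t"],s["ee_pos"],s["ee_rot"],s["joint_pos"])
E
```

```text
t: 0.35
ee_pos: [0.1929, 0.4591, 0.3112]
ee_rot: [[-0.958, 0.286, 0.001], [0.286, 0.958, 0.002], [-0.001, 0.002, -1.0]]
ft_force: [1.6, -0.7, 1.3]
opening: 1.001
finger_force: 0.0
t: 0.6
ee_pos: [0.2214, 0.3517, 0.3102]
ee_rot: [[-0.958, 0.287, 0.001], [0.287, 0.958, -0.0], [-0.001, 0.0, -1.0]]
ft_force: [1.2, 0.5, 0.3]
opening: 1.001
finger_force: 0.0
t: 0.85
ee_pos: [0.2503, 0.2469, 0.31]
ee_rot: [[-0.958, 0.287, 0.0], [0.287, 0.958, -0.0], [-0.0, -0.0, -1.0]]
ft_force: [2.1, -0.0, 0.6]
opening: 0.999
finger_force: 0.0
t: 1.1
ee_pos: [0.2793, 0.1423, 0.3101]
ee_rot: [[-0.958, 0.287, 0.001], [0.287, 0.958, -0.0], [-0.001, 0.0, -1.0]]
ft_force: [0.9, 0.0, -0.6]
opening: 0.998
finger_force: 0.0
t: 1.35
ee_pos: [0.3084, 0.0375, 0.3102]
ee_rot: [[-0.958, 0.288, 0.001], [0.288, 0.958, 0.0], [-0.001, 0.0, -1.0]]
ft_force: [1.7, 0.6, 0.1]
opening: 1.003
finger_force: 0.0
1.35 [0.30841769 0.03748106 0.31018981] [[-9.57741134e-01  2.87630234e-01  8.77175485e-04]
 [ 2.87630530e-01  9.57741419e-01  2.29155778e-04]
 [-7.74195164e-04  4.71774364e-04 -9.99999589e-01]] [-5.99910993e+00 -1.00553982e+01  1.06062579e+02  1.84131695e-02
  8.39442082e+01 -7.92848977e+01]
```

```bash

python3 -m creep '[{"turn":[0,0,0],"slide":[-0.3,-0.46,0],"grip":-1},{"turn":[0,0,0],"slide":[-0.59,-0.95,0],"grip":-1}]' >/dev/null
python3 -m creep '[{"turn":[0,0,0],"slide":[-0.3,-0.46,0],"grip":-1},{"turn":[0,0,0],"slide":[-0.59,-0.95,0],"grip":-1}]' >/dev/null
python3 -m creep '[{"turn":[0,0,0],"slide":[-0.3,-0.46,0],"grip":-1},{"turn":[0,0,0],"slide":[-0.59,-0.95,0],"grip":-1}]'
cat >> h.py <<'E'
from scipy.spatial.transform import Rotation as Ro
U=np.array([.056,-.572,.818]);U/=np.linalg.norm(U)
def to(p,R,s=None):
    s=s or monitor.observe();c=s["ee_rot"]
    print("turn",(Ro.from_matrix(c.T@R).as_rotvec()/(np.pi/2)).round(3),"slide",(c.T@(np.array(p)-s["ee_pos"])*10).round(3))
def Rz(z):
    z=np.array(z)/np.linalg.norm(z);x=np.array([-1,0,0.])-z*(-z[0]);x/=np.linalg.norm(x);return np.column_stack([x,np.cross(z,x),z])
DOWN=Rz([0,0,-1]);TILT=Rz(-U)
TOP=np.array([.3925,-.2570,.1632]);
E
python3 - <<'E'
from h import *
G=TOP-.032*U
print(TILT.round(3)); to(G+.083*U,TILT)
E
```

```text
t: 2.1
ee_pos: [0.3961, -0.2864, 0.3098]
ee_rot: [[-0.958, 0.288, -0.0], [0.288, 0.958, 0.001], [0.0, 0.001, -1.0]]
ft_force: [1.0, -0.1, 0.7]
opening: 0.999
finger_force: 0.0
[[-0.998  0.    -0.056]
 [-0.032  0.82   0.572]
 [ 0.046  0.573 -0.818]]
turn [-0.38   0.091 -0.191] slide [ 7.000e-03 -1.000e-03  1.049e+00]
```

```bash

python3 -m creep '[{"turn":[-0.1,0.02,-0.05],"slide":[0,0,0],"grip":-1},{"turn":[-0.2,0.045,-0.1],"slide":[0,0,0],"grip":-1},{"turn":[-0.3,0.07,-0.15],"slide":[0,0,0],"grip":-1},{"turn":[-0.38,0.091,-0.191],"slide":[0,0,0.3],"grip":-1},{"turn":[-0.38,0.091,-0.191],"slide":[0,0,0.7],"grip":-1},{"turn":[-0.38,0.091,-0.191],"slide":[0,0,1.0],"grip":-1},{"turn":[-0.38,0.091,-0.191],"slide":[0,0,1.0],"grip":-1}]'
python3 - <<'E'
from h import *
s=monitor.observe();p,d=vision.capture("wrist");cv2.imwrite("pics/w1.png",p[:,:,::-1]);W=wcloud(d,s);np.save("w1.npy",W)
print(s["joint_pos"].round(1));to(TOP-.032*U+.083*U,TILT,s)
for u in (260,283,306):
  for v in range(40,400,40): print(u,v,(s["ee_rot"].T@(W[v,u]-s["ee_pos"])).round(3),W[v,u].round(3))
E
```

```text
t: 2.98
ee_pos: [0.3952, -0.2839, 0.2083]
ee_rot: [[-0.998, 0.002, -0.059], [-0.032, 0.817, 0.575], [0.049, 0.576, -0.816]]
ft_force: [-0.0, 0.6, 1.2]
opening: 0.997
finger_force: 0.0
[ -55.4   25.1   87.8   16.3   98.6 -148.5]
turn [ 0.002 -0.002 -0.001] slide [-0.003 -0.038  0.015]
260 40 [ 0.244 -0.062  0.756] [ 0.107  0.092 -0.432]
260 80 [ 0.162 -0.096  1.242] [ 0.16   0.347 -0.852]
260 120 [ 0.06  -0.026  0.242] [ 0.32  -0.168 -0.001]
260 160 [ 0.018 -0.026  0.225] [ 0.363 -0.176  0.011]
260 200 [-0.    -0.02   0.143] [ 0.387 -0.218  0.08 ]
260 240 [ 0.004 -0.014  0.054] [ 0.388 -0.265  0.156]
260 280 [-0.073 -0.022  0.133] [ 0.461 -0.223  0.084]
260 320 [-0.118 -0.023  0.13 ] [ 0.506 -0.224  0.083]
260 360 [-0.171 -0.025  0.126] [ 0.559 -0.226  0.083]
283 40 [ 0.085 -0.001 -0.12 ] [ 0.318 -0.356  0.31 ]
283 80 [ 0.165 -0.002  1.305] [ 0.154  0.46  -0.849]
283 120 [ 0.059 -0.001  0.261] [ 0.321 -0.137 -0.002]
283 160 [ 0.015 -0.001  0.243] [ 0.366 -0.146  0.01 ]
283 200 [ 0.014 -0.001  0.098] [ 0.375 -0.229  0.129]
283 240 [ 0.003 -0.001  0.055] [ 0.389 -0.253  0.163]
283 280 [-0.083 -0.001  0.148] [ 0.469 -0.197  0.083]
283 320 [-0.13  -0.001  0.145] [ 0.517 -0.197  0.083]
283 360 [-0.215 -0.001  0.169] [ 0.6  -0.18  0.06]
306 40 [0.361 0.103 1.396] [-0.047  0.591 -0.854]
306 80 [0.17  0.102 1.377] [ 0.145  0.586 -0.848]
306 120 [0.058 0.027 0.278] [ 0.321 -0.104 -0.   ]
306 160 [0.009 0.028 0.277] [ 0.37  -0.102 -0.001]
306 200 [-0.042  0.028  0.273] [ 0.422 -0.102 -0.   ]
306 240 [-0.048  0.021  0.166] [ 0.434 -0.17   0.083]
306 280 [-0.092  0.023  0.163] [ 0.478 -0.169  0.084]
306 320 [-0.144  0.024  0.162] [ 0.529 -0.166  0.084]
306 360 [-0.243  0.03   0.194] [ 0.626 -0.139  0.055]
```

View pics/w1.png

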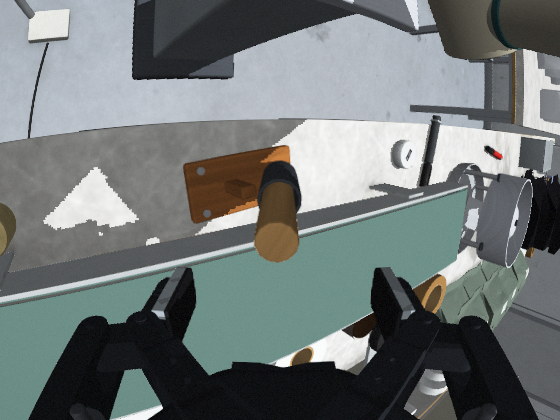

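The wrist view shows the rod's top centred at (277,245) between the open fingers, about 4 mm to tool −y. I correct for that, advance and grip.

```bash

python3 -m creep '[{"turn":[0,0,0],"slide":[0,-0.04,0],"grip":-1},{"turn":[0,0,0],"slide":[0,-0.04,0.3],"grip":-1},{"turn":[0,0,0],"slide":[0,-0.04,0.6],"grip":-1},{"turn":[0,0,0],"slide":[0,-0.04,0.83],"grip":-1},{"turn":[0,0,0],"slide":[0,-0.04,0.83],"grip":-1},{"turn":[0,0,0],"slide":[0,-0.04,0.83],"grip":-0.3},{"turn":[0,0,0],"slide":[0,-0.04,0.83],"grip":1},{"turn":[0,0,0],"slide":[0,-0.04,0.83],"grip":1},{"turn":[0,0,0],"slide":[0,-0.04,0.83],"grip":1},{"turn":[0,0,0],"slide":[0,-0.04,0.83],"grip":1},{"turn":[0,0,0],"slide":[0,-0.04,0.83],"grip":1}]' 50
```

```text
t: 4.4
ee_pos: [0.3916, -0.2413, 0.1405]
ee_rot: [[-0.998, -0.001, -0.055], [-0.032, 0.821, 0.57], [0.045, 0.571, -0.82]]
ft_force: [0.5, -3.9, 6.0]
opening: 0.315
finger_force: 49.0
```

```bash

python3 -m creep '[{"turn":[0,0,0],"slide":[0,0,-0.2],"grip":1},{"turn":[0,0,0],"slide":[0,0,-0.45],"grip":1},{"turn":[0,0,0],"slide":[0,0,-0.7],"grip":1},{"turn":[0,0,0],"slide":[0,0,-1.0],"grip":1}]'
python3 -m creep '[{"turn":[0,0,0],"slide":[0,0,-0.5],"grip":1},{"turn":[0,0,0],"slide":[0,0,-1.0],"grip":1}]'
python3 - <<'E'
from h import *
s=monitor.observe();print(s["joint_pos"].round(1));to([.40,-.28,.36],DOWN,s)
E
```

```text
t: 4.9
ee_pos: [0.3967, -0.2978, 0.2215]
ee_rot: [[-0.998, 0.0, -0.057], [-0.033, 0.82, 0.572], [0.047, 0.573, -0.818]]
ft_force: [0.8, -0.3, -1.6]
opening: 0.312
finger_force: 49.5
t: 5.15
ee_pos: [0.4026, -0.3555, 0.304]
ee_rot: [[-0.998, 0.0, -0.057], [-0.032, 0.82, 0.572], [0.047, 0.573, -0.819]]
ft_force: [1.6, -0.5, -0.5]
opening: 0.316
finger_force: 49.7
[ -58.3   26.5   71.1   16.   113.8 -147. ]
turn [ 0.388 -0.035  0.011] slide [ 0.027  0.939 -0.026]
```

```bash

python3 -m creep '[{"turn":[0.1,-0.01,0.003],"slide":[0,0.2,0],"grip":1},{"turn":[0.2,-0.02,0.006],"slide":[0.01,0.5,-0.01],"grip":1},{"turn":[0.3,-0.03,0.009],"slide":[0.02,0.8,-0.02],"grip":1},{"turn":[0.388,-0.035,0.011],"slide":[0.03,0.94,-0.03],"grip":1}]'
python3 -m creep '[{"turn":[0,0,0],"slide":[-0.13,0.5,0],"grip":1},{"turn":[0,0,0],"slide":[-0.25,1,0],"grip":1}]' >/dev/null
python3 -m creep '[{"turn":[0,0,0],"slide":[-0.13,0.5,0],"grip":1},{"turn":[0,0,0],"slide":[-0.25,1,0],"grip":1}]' >/dev/null
python3 -m creep '[{"turn":[0,0,0],"slide":[-0.13,0.5,0],"grip":1},{"turn":[0,0,0],"slide":[-0.25,1,0],"grip":1}]' >/dev/null
python3 -m creep '[{"turn":[0,0,0],"slide":[-0.13,0.5,0],"grip":1},{"turn":[0,0,0],"slide":[-0.25,1,0],"grip":1}]' >/dev/null
python3 -m creep '[{"turn":[0,0,0],"slide":[-0.13,0.5,0],"grip":1},{"turn":[0,0,0],"slide":[-0.25,1,0],"grip":1}]'
python3 - <<'E'
from h import *
s=monitor.observe();print(s["joint_pos"].round(1));to([.5746,.4015,.36],DOWN,s)
E
```

```text
t: 5.65
ee_pos: [0.3993, -0.2781, 0.3611]
ee_rot: [[-1.0, -0.0, 0.002], [-0.0, 1.0, -0.005], [-0.002, -0.005, -1.0]]
ft_force: [0.3, -0.0, -2.2]
opening: 0.315
finger_force: 50.3
t: 6.9
ee_pos: [0.5244, 0.2221, 0.3589]
ee_rot: [[-1.0, -0.0, -0.002], [-0.0, 1.0, -0.001], [0.002, -0.001, -1.0]]
ft_force: [0.8, -0.2, -1.5]
opening: 0.319
finger_force: 50.3
[ 16.   13.1  75.3  -0.   91.7 -74. ]
turn [-0.001 -0.001  0.   ] slide [-0.503  1.794 -0.014]
```

```bash

python3 -m creep '[{"turn":[0,0,0],"slide":[-0.13,0.5,0],"grip":1},{"turn":[0,0,0],"slide":[-0.25,0.9,0],"grip":1}]' >/dev/null
python3 -m creep '[{"turn":[0,0,0],"slide":[-0.13,0.5,0],"grip":1},{"turn":[0,0,0],"slide":[-0.25,0.89,0],"grip":1},{"turn":[0,0,0],"slide":[-0.25,0.89,0],"grip":1}]'
python3 - <<'E'
from h import *
from scipy.optimize import least_squares
s=monitor.observe();p,d=vision.capture("wrist");cv2.imwrite("pics/w2.png",p[:,:,::-1]);W=wcloud(d,s);np.save("w2.npy",W)
P=W.reshape(-1,3);q=np.hypot(P[:,0]-.509,P[:,1]-.37)
T=s["ee_pos"]
r=P[(abs(P[:,2]-.165)<.004)&(abs(q-.1)<.012)]
g=least_squares(lambda p:np.hypot(r[:,0]-p[0],r[:,1]-p[1])-p[2],[.509,.369,.1],loss="soft_l1",f_scale=.003);print("rim",g.x,len(r),r[:,2].mean())
# hub edge
h=P[(P[:,2]>.145)&(P[:,2]<.175)&(q<.06)];print("hub",len(h),h.min(0),h.max(0))
fl=P[(abs(P[:,2]-.1)<.01)&(q<.093)&(q>.053)];print("floor z",len(fl),np.median(fl[:,2]))
# rod from wrist: points near the tool axis below tips
L=(P-T)@s["ee_rot"];m=(np.hypot(L[:,0],L[:,1])<.03)&(L[:,2]>.03)&(L[:,2]<.17)
for a in np.arange(.03,.16,.02):
    k=L[m&(L[:,2]>a)&(L[:,2]<a+.02)]
    if len(k)>5: print(a.round(2),len(k),k.min(0).round(4),k.max(0).round(4))
E
```

```text
t: 7.52
ee_pos: [0.5745, 0.4023, 0.3567]
ee_rot: [[-1.0, -0.003, -0.003], [-0.003, 1.0, -0.001], [0.003, -0.001, -1.0]]
ft_force: [0.1, -1.2, -1.7]
opening: 0.315
finger_force: 50.5
rim [0.5093894  0.3703749  0.09604455] 2391 0.16348214522714802
hub 3701 [0.47363999 0.33382335 0.14500434] [0.54576397 0.40552558 0.15745744]
floor z 7939 0.09887302460067976
0.03 672 [ 0.0023 -0.0134  0.03  ] [0.0162 0.0134 0.0499]
0.05 499 [ 0.0017 -0.014   0.0501] [0.016  0.0134 0.0699]
0.07 381 [ 0.0027 -0.0139  0.07  ] [0.0159 0.0132 0.09  ]
0.09 294 [ 0.0006 -0.0139  0.09  ] [0.0156 0.0135 0.11  ]
0.11 226 [ 0.0042 -0.0139  0.1101] [0.0155 0.0128 0.1298]
0.13 70 [ 0.0067 -0.0133  0.13  ] [0.0154 0.012  0.1372]
```

View pics/w2.png

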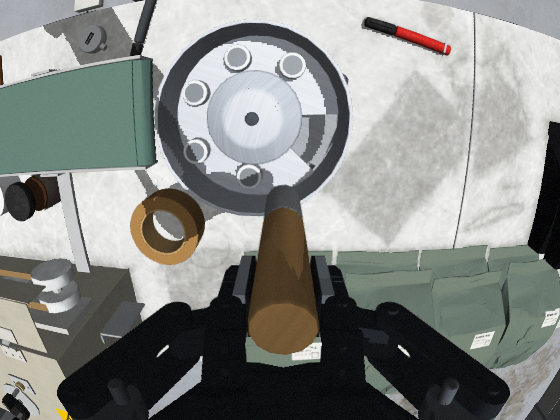

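Wrist view: the rod is upright with its foot at (283,190), over the free channel between the outlet (315,130) and the nearest canister (248,175); the five canisters show at (235,58), (292,65), (194,93), (196,150) and (248,175).

```bash

python3 -m creep '[{"turn":[0,0,0],"slide":[-0.01,0,0.3],"grip":1},{"turn":[0,0,0],"slide":[-0.01,0,0.6],"grip":1},{"turn":[0,0,0],"slide":[-0.01,0,0.9],"grip":1},{"turn":[0,0,0],"slide":[-0.01,0,1.0],"grip":1}]'
python3 -m creep '[{"turn":[0,0,0],"slide":[0,0,0.07],"grip":1},{"turn":[0,0,0],"slide":[0,0,0.14],"grip":1},{"turn":[0,0,0],"slide":[0,0,0.14],"grip":1}]'
python3 -m creep '[{"turn":[0,0,0],"slide":[0,0,0.02],"grip":1},{"turn":[0,0,0],"slide":[0,0,0.02],"grip":1}]'
```

```text
t: 8.07
ee_pos: [0.5745, 0.3975, 0.2575]
ee_rot: [[-1.0, 0.001, -0.004], [0.001, 1.0, -0.003], [0.004, -0.003, -1.0]]
ft_force: [0.3, -0.8, -2.1]
opening: 0.313
finger_force: 50.5
t: 8.45
ee_pos: [0.5759, 0.3993, 0.2461]
ee_rot: [[-1.0, 0.0, 0.001], [0.0, 1.0, -0.0], [-0.001, -0.0, -1.0]]
ft_force: [-0.3, -0.6, -1.9]
opening: 0.315
finger_force: 50.5
t: 8.7
ee_pos: [0.5759, 0.3994, 0.2442]
ee_rot: [[-1.0, -0.0, 0.001], [-0.0, 1.0, -0.0], [-0.001, -0.0, -1.0]]
ft_force: [0.2, -0.1, -2.9]
opening: 0.318
finger_force: 50.5
```

```bash

python3 -m creep '[{"turn":[0,0,0],"slide":[0,0,0.02],"grip":1},{"turn":[0,0,0],"slide":[0,0,0.04],"grip":1},{"turn":[0,0,0],"slide":[0,0,0.04],"grip":1}]' | grep -E "pos|ft"
python3 -m creep '[{"turn":[0,0,0],"slide":[0,0,0.01],"grip":1},{"turn":[0,0,0],"slide":[0,0,0.01],"grip":1}]'| grep -E "pos|ft"
python3 -m creep '[{"turn":[0,0,0],"slide":[0,0,0.01],"grip":1},{"turn":[0,0,0],"slide":[0,0,0.01],"grip":1}]'| grep -E "pos|ft"
```

```text
ee_pos: [0.5757, 0.3993, 0.2396]
ft_force: [0.1, -0.4, -1.1]
ee_pos: [0.5759, 0.3993, 0.2389]
ft_force: [0.7, 0.2, -1.2]
ee_pos: [0.576, 0.3994, 0.2388]
ft_force: [-0.3, -0.5, 3.2]
```

```bash

python3 -m creep '[{"turn":[0,0,0],"slide":[0,0,0.01],"grip":1},{"turn":[0,0,0],"slide":[0,0,0.01],"grip":1}]'| grep -E "pos|ft"
```

```text
ee_pos: [0.5762, 0.3994, 0.2387]
ft_force: [-0.6, -0.9, 5.7]
```

```bash

python3 -m creep '[{"turn":[0,0,0],"slide":[0,0,0.01],"grip":1},{"turn":[0,0,0],"slide":[0,0,0.01],"grip":1}]'| grep -E "pos|ft"
```

```text
ee_pos: [0.5763, 0.3994, 0.2387]
ft_force: [-2.1, -1.4, 9.6]
```

Floor found at TCP z = 0.2388 (force rises to 10 N). I lift 2 mm clear and work out the stirring arc.

```bash

python3 -m creep '[{"turn":[0,0,0],"slide":[0,0,-0.045],"grip":1},{"turn":[0,0,0],"slide":[0,0,-0.045],"grip":1}]'
cat >> h.py <<'E'
C=np.array([.5107,.3703])
def arc(angs,s=None):
    s=s or monitor.observe();p=s["ee_pos"];print(s["t"],p.round(4),"force",s["ft_force"].round(1),"ang",np.degrees(np.arctan2(*(p[:2]-C)[::-1])).round(1),"r",np.hypot(*(p[:2]-C)).round(4))
    for a in angs:
        w=C+.073*np.array([np.cos(np.radians(a)),np.sin(np.radians(a))])-p[:2];print(a,[round(-w[0]*10,2),round(w[1]*10,2)])
E
python3 -c "
from h import *
arc(range(18,-55,-6))"
```

```text
t: 10.32
ee_pos: [0.5758, 0.3994, 0.2402]
ee_rot: [[-1.0, 0.0, 0.0], [0.0, 1.0, -0.0], [-0.0, -0.0, -1.0]]
ft_force: [-0.2, -1.0, -0.7]
opening: 0.317
finger_force: 50.6
10.325 [0.5758 0.3994 0.2402] force [-0.2 -1.  -0.7] ang 24.1 r 0.0713
18 [np.float64(-0.04), np.float64(-0.07)]
12 [np.float64(-0.06), np.float64(-0.14)]
6 [np.float64(-0.07), np.float64(-0.21)]
0 [np.float64(-0.08), np.float64(-0.29)]
-6 [np.float64(-0.07), np.float64(-0.37)]
-12 [np.float64(-0.06), np.float64(-0.44)]
-18 [np.float64(-0.04), np.float64(-0.52)]
-24 [np.float64(-0.02), np.float64(-0.59)]
-30 [np.float64(0.02), np.float64(-0.66)]
-36 [np.float64(0.06), np.float64(-0.72)]
-42 [np.float64(0.11), np.float64(-0.78)]
-48 [np.float64(0.16), np.float64(-0.83)]
-54 [np.float64(0.22), np.float64(-0.88)]
```

```bash

python3 -m creep '[{"turn":[0,0,0],"slide":[-0.04,-0.07,0],"grip":1},{"turn":[0,0,0],"slide":[-0.06,-0.14,0],"grip":1},{"turn":[0,0,0],"slide":[-0.07,-0.21,0],"grip":1},{"turn":[0,0,0],"slide":[-0.08,-0.29,0],"grip":1},{"turn":[0,0,0],"slide":[-0.07,-0.37,0],"grip":1},{"turn":[0,0,0],"slide":[-0.06,-0.44,0],"grip":1},{"turn":[0,0,0],"slide":[-0.04,-0.52,0],"grip":1},{"turn":[0,0,0],"slide":[-0.02,-0.59,0],"grip":1},{"turn":[0,0,0],"slide":[0.02,-0.66,0],"grip":1},{"turn":[0,0,0],"slide":[0.06,-0.72,0],"grip":1},{"turn":[0,0,0],"slide":[0.11,-0.78,0],"grip":1},{"turn":[0,0,0],"slide":[0.16,-0.83,0],"grip":1}]' | grep ft
python3 -c "
from h import *
arc(range(-54,-127,-6))"
```

```text
ft_force: [-0.2, 0.5, -1.8]
11.825 [0.5594 0.316  0.2405] force [-0.2  0.5 -1.8] ang -48.1 r 0.073
-54 [np.float64(0.06), np.float64(-0.05)]
-60 [np.float64(0.12), np.float64(-0.09)]
-66 [np.float64(0.19), np.float64(-0.12)]
-72 [np.float64(0.26), np.float64(-0.15)]
-78 [np.float64(0.34), np.float64(-0.17)]
-84 [np.float64(0.41), np.float64(-0.18)]
-90 [np.float64(0.49), np.float64(-0.19)]
-96 [np.float64(0.56), np.float64(-0.18)]
-102 [np.float64(0.64), np.float64(-0.17)]
-108 [np.float64(0.71), np.float64(-0.15)]
-114 [np.float64(0.78), np.float64(-0.12)]
-120 [np.float64(0.85), np.float64(-0.09)]
-126 [np.float64(0.92), np.float64(-0.05)]
```

```bash

python3 -m creep '[{"turn":[0,0,0],"slide":[0.06,-0.05,0],"grip":1},{"turn":[0,0,0],"slide":[0.12,-0.09,0],"grip":1},{"turn":[0,0,0],"slide":[0.19,-0.12,0],"grip":1},{"turn":[0,0,0],"slide":[0.26,-0.15,0],"grip":1},{"turn":[0,0,0],"slide":[0.34,-0.17,0],"grip":1},{"turn":[0,0,0],"slide":[0.41,-0.18,0],"grip":1},{"turn":[0,0,0],"slide":[0.49,-0.19,0],"grip":1},{"turn":[0,0,0],"slide":[0.56,-0.18,0],"grip":1},{"turn":[0,0,0],"slide":[0.64,-0.17,0],"grip":1},{"turn":[0,0,0],"slide":[0.71,-0.15,0],"grip":1}]' | grep ft
python3 -c "
from h import *
arc(range(-114,-187,-6))"
```

```text
ft_force: [0.7, 1.0, -2.5]
13.075 [0.4884 0.3015 0.2405] force [ 0.7  1.  -2.5] ang -107.9 r 0.0723
-114 [np.float64(0.07), np.float64(0.02)]
-120 [np.float64(0.14), np.float64(0.06)]
-126 [np.float64(0.21), np.float64(0.1)]
-132 [np.float64(0.27), np.float64(0.15)]
-138 [np.float64(0.32), np.float64(0.2)]
-144 [np.float64(0.37), np.float64(0.26)]
-150 [np.float64(0.41), np.float64(0.32)]
-156 [np.float64(0.44), np.float64(0.39)]
-162 [np.float64(0.47), np.float64(0.46)]
-168 [np.float64(0.49), np.float64(0.54)]
-174 [np.float64(0.5), np.float64(0.61)]
-180 [np.float64(0.51), np.float64(0.69)]
-186 [np.float64(0.5), np.float64(0.76)]
```

```bash

python3 -m creep '[{"turn":[0,0,0],"slide":[0.07,0.02,0],"grip":1},{"turn":[0,0,0],"slide":[0.14,0.06,0],"grip":1},{"turn":[0,0,0],"slide":[0.21,0.10,0],"grip":1},{"turn":[0,0,0],"slide":[0.27,0.15,0],"grip":1},{"turn":[0,0,0],"slide":[0.32,0.20,0],"grip":1},{"turn":[0,0,0],"slide":[0.37,0.26,0],"grip":1}]' | grep ft
python3 -c "
from h import *
arc(range(-150,-223,-6))
p,d=vision.capture('top');cv2.imwrite('pics/t2.png',cv2.resize(p[130:240,100:220,::-1],None,fx=5,fy=5))"
```

```text
ft_force: [0.9, -0.8, -1.9]
13.825 [0.4514 0.3276 0.2404] force [ 0.9 -0.8 -1.9] ang -144.2 r 0.073
-150 [np.float64(0.04), np.float64(0.06)]
-156 [np.float64(0.07), np.float64(0.13)]
-162 [np.float64(0.1), np.float64(0.2)]
-168 [np.float64(0.12), np.float64(0.27)]
-174 [np.float64(0.13), np.float64(0.35)]
-180 [np.float64(0.14), np.float64(0.43)]
-186 [np.float64(0.13), np.float64(0.5)]
-192 [np.float64(0.12), np.float64(0.58)]
-198 [np.float64(0.1), np.float64(0.65)]
-204 [np.float64(0.07), np.float64(0.72)]
-210 [np.float64(0.04), np.float64(0.79)]
-216 [np.float64(-0.0), np.float64(0.86)]
-222 [np.float64(-0.05), np.float64(0.92)]
```

View pics/t2.png

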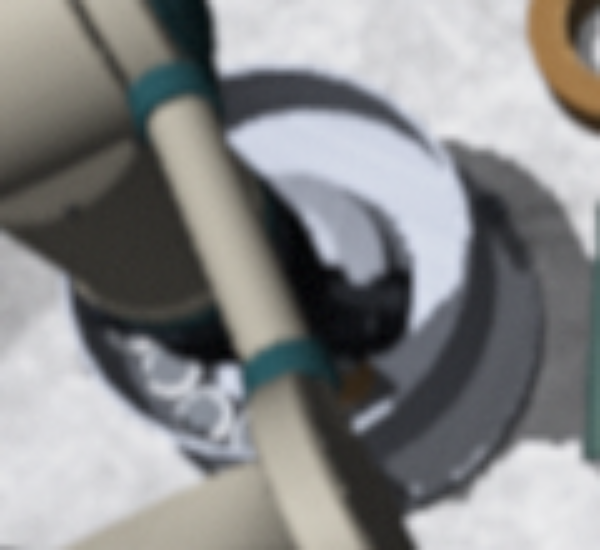

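The view shows the swept channel empty at the top and right, and canisters queued ahead of the rod at (130,350), (170,380) and (210,415). I go on.

```bash

python3 -m creep '[{"turn":[0,0,0],"slide":[0.04,0.06,0],"grip":1},{"turn":[0,0,0],"slide":[0.07,0.13,0],"grip":1},{"turn":[0,0,0],"slide":[0.10,0.20,0],"grip":1},{"turn":[0,0,0],"slide":[0.12,0.27,0],"grip":1},{"turn":[0,0,0],"slide":[0.13,0.35,0],"grip":1}]' | grep ft
python3 -c "
from h import *
arc(range(-180,-253,-6))"
```

```text
ft_force: [0.8, -0.7, -1.7]
14.5 [0.4385 0.3629 0.2403] force [ 0.8 -0.7 -1.7] ang -174.1 r 0.0725
-180 [np.float64(0.01), np.float64(0.07)]
-186 [np.float64(0.0), np.float64(0.15)]
-192 [np.float64(-0.01), np.float64(0.23)]
-198 [np.float64(-0.03), np.float64(0.3)]
-204 [np.float64(-0.05), np.float64(0.37)]
-210 [np.float64(-0.09), np.float64(0.44)]
-216 [np.float64(-0.13), np.float64(0.5)]
-222 [np.float64(-0.18), np.float64(0.56)]
-228 [np.float64(-0.23), np.float64(0.62)]
-234 [np.float64(-0.29), np.float64(0.67)]
-240 [np.float64(-0.36), np.float64(0.71)]
-246 [np.float64(-0.42), np.float64(0.74)]
-252 [np.float64(-0.5), np.float64(0.77)]
```

```bash

python3 -m creep '[{"turn":[0,0,0],"slide":[0.01,0.04,0],"grip":1},{"turn":[0,0,0],"slide":[0.01,0.07,0],"grip":1},{"turn":[0,0,0],"slide":[0.01,0.11,0],"grip":1},{"turn":[0,0,0],"slide":[0,0.15,0],"grip":1},{"turn":[0,0,0],"slide":[0,0.19,0],"grip":1},{"turn":[0,0,0],"slide":[-0.01,0.23,0],"grip":1},{"turn":[0,0,0],"slide":[-0.02,0.26,0],"grip":1},{"turn":[0,0,0],"slide":[-0.03,0.30,0],"grip":1}]' | grep ft
python3 -m creep '[{"turn":[0,0,0],"slide":[-0.01,0.04,0],"grip":1},{"turn":[0,0,0],"slide":[-0.02,0.07,0],"grip":1},{"turn":[0,0,0],"slide":[-0.04,0.11,0],"grip":1},{"turn":[0,0,0],"slide":[-0.06,0.14,0],"grip":1}]' | grep ft
python3 -c "
from h import *
arc(range(-210,-283,-6))"
```

```text
ft_force: [0.1, -1.3, -1.3]
ft_force: [0.1, 0.4, -1.2]
16.0 [0.448  0.4068 0.2404] force [ 0.1  0.4 -1.2] ang 149.8 r 0.0725
-210 [np.float64(0.01), np.float64(0.0)]
-216 [np.float64(-0.04), np.float64(0.06)]
-222 [np.float64(-0.08), np.float64(0.12)]
-228 [np.float64(-0.14), np.float64(0.18)]
-234 [np.float64(-0.2), np.float64(0.23)]
-240 [np.float64(-0.26), np.float64(0.27)]
-246 [np.float64(-0.33), np.float64(0.3)]
-252 [np.float64(-0.4), np.float64(0.33)]
-258 [np.float64(-0.48), np.float64(0.35)]
-264 [np.float64(-0.55), np.float64(0.36)]
-270 [np.float64(-0.63), np.float64(0.37)]
-276 [np.float64(-0.7), np.float64(0.36)]
-282 [np.float64(-0.78), np.float64(0.35)]
```

```bash

python3 -m creep '[{"turn":[0,0,0],"slide":[-0.02,0.03,0],"grip":1},{"turn":[0,0,0],"slide":[-0.04,0.06,0],"grip":1},{"turn":[0,0,0],"slide":[-0.06,0.09,0],"grip":1},{"turn":[0,0,0],"slide":[-0.08,0.12,0],"grip":1},{"turn":[0,0,0],"slide":[-0.11,0.15,0],"grip":1},{"turn":[0,0,0],"slide":[-0.14,0.18,0],"grip":1},{"turn":[0,0,0],"slide":[-0.17,0.205,0],"grip":1},{"turn":[0,0,0],"slide":[-0.20,0.23,0],"grip":1},{"turn":[0,0,0],"slide":[-0.23,0.25,0],"grip":1},{"turn":[0,0,0],"slide":[-0.26,0.27,0],"grip":1},{"turn":[0,0,0],"slide":[-0.29,0.285,0],"grip":1},{"turn":[0,0,0],"slide":[-0.33,0.30,0],"grip":1}]' | grep ft
python3 -c "
from h import *
arc(range(-252,-325,-6))"
```

```text
ft_force: [0.7, -0.7, -2.1]
17.5 [0.481  0.4364 0.2404] force [ 0.7 -0.7 -2.1] ang 114.2 r 0.0725
-252 [np.float64(-0.07), np.float64(0.03)]
-258 [np.float64(-0.14), np.float64(0.05)]
-264 [np.float64(-0.22), np.float64(0.06)]
-270 [np.float64(-0.3), np.float64(0.07)]
-276 [np.float64(-0.37), np.float64(0.06)]
-282 [np.float64(-0.45), np.float64(0.05)]
-288 [np.float64(-0.52), np.float64(0.03)]
-294 [np.float64(-0.59), np.float64(0.01)]
-300 [np.float64(-0.66), np.float64(-0.03)]
-306 [np.float64(-0.73), np.float64(-0.07)]
-312 [np.float64(-0.79), np.float64(-0.12)]
-318 [np.float64(-0.84), np.float64(-0.17)]
-324 [np.float64(-0.89), np.float64(-0.23)]
```

```bash

python3 -m creep '[{"turn":[0,0,0],"slide":[-0.035,0.015,0],"grip":1},{"turn":[0,0,0],"slide":[-0.07,0.03,0],"grip":1},{"turn":[0,0,0],"slide":[-0.105,0.04,0],"grip":1},{"turn":[0,0,0],"slide":[-0.14,0.05,0],"grip":1},{"turn":[0,0,0],"slide":[-0.18,0.055,0],"grip":1},{"turn":[0,0,0],"slide":[-0.22,0.06,0],"grip":1},{"turn":[0,0,0],"slide":[-0.22,0.06,0],"grip":1},{"turn":[0,0,0],"slide":[-0.26,0.065,0],"grip":1},{"turn":[0,0,0],"slide":[-0.30,0.07,0],"grip":1},{"turn":[0,0,0],"slide":[-0.335,0.065,0],"grip":1},{"turn":[0,0,0],"slide":[-0.37,0.06,0],"grip":1}]' | grep ft
python3 -m creep '[{"turn":[0,0,0],"slide":[-0.04,0,0],"grip":1},{"turn":[0,0,0],"slide":[-0.08,-0.01,0],"grip":1},{"turn":[0,0,0],"slide":[-0.15,-0.03,0],"grip":1},{"turn":[0,0,0],"slide":[-0.15,-0.03,0],"grip":1}]' | grep ft
python3 -c "
from h import *
arc(range(-294,-400,-6))
o=np.zeros((420,760,3),np.uint8)
p,d=vision.capture('wrist');o[:,:560]=p[:,:,::-1]
p,d=vision.capture('scene');o[:200,560:]=cv2.resize(p[120:200,185:265,::-1],(200,200))
p,d=vision.capture('top');o[210:410,560:]=cv2.resize(p[130:240,100:210,::-1],(200,200))
cv2.imwrite('pics/t3.png',o)"
```

```text
ft_force: [0.6, -0.8, -2.3]
ft_force: [0.7, 0.2, -2.3]
19.375 [0.5336 0.4391 0.2403] force [ 0.7  0.2 -2.3] ang 71.6 r 0.0725
-294 [np.float64(-0.07), np.float64(-0.02)]
-300 [np.float64(-0.14), np.float64(-0.06)]
-306 [np.float64(-0.2), np.float64(-0.1)]
-312 [np.float64(-0.26), np.float64(-0.15)]
-318 [np.float64(-0.31), np.float64(-0.2)]
-324 [np.float64(-0.36), np.float64(-0.26)]
-330 [np.float64(-0.4), np.float64(-0.32)]
-336 [np.float64(-0.44), np.float64(-0.39)]
-342 [np.float64(-0.47), np.float64(-0.46)]
-348 [np.float64(-0.49), np.float64(-0.54)]
-354 [np.float64(-0.5), np.float64(-0.61)]
-360 [np.float64(-0.5), np.float64(-0.69)]
-366 [np.float64(-0.5), np.float64(-0.76)]
-372 [np.float64(-0.49), np.float64(-0.84)]
-378 [np.float64(-0.47), np.float64(-0.91)]
-384 [np.float64(-0.44), np.float64(-0.98)]
-390 [np.float64(-0.4), np.float64(-1.05)]
-396 [np.float64(-0.36), np.float64(-1.12)]
```

View pics/t3.png

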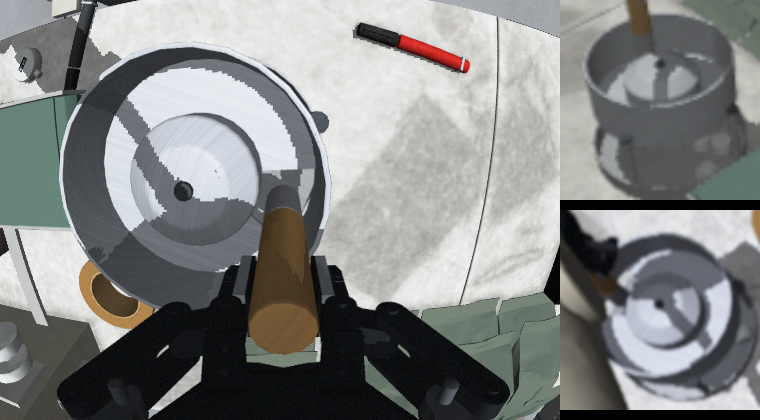

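The wrist view shows the channel empty apart from what the rod hides, at (260–300,190–260), and the rod standing over the outlet. I carry on past the outlet and look again.

```bash

python3 -m creep '[{"turn":[0,0,0],"slide":[-0.07,-0.02,0],"grip":1},{"turn":[0,0,0],"slide":[-0.14,-0.06,0],"grip":1},{"turn":[0,0,0],"slide":[-0.20,-0.10,0],"grip":1},{"turn":[0,0,0],"slide":[-0.26,-0.15,0],"grip":1},{"turn":[0,0,0],"slide":[-0.31,-0.20,0],"grip":1},{"turn":[0,0,0],"slide":[-0.36,-0.26,0],"grip":1},{"turn":[0,0,0],"slide":[-0.40,-0.32,0],"grip":1},{"turn":[0,0,0],"slide":[-0.44,-0.39,0],"grip":1},{"turn":[0,0,0],"slide":[-0.47,-0.46,0],"grip":1},{"turn":[0,0,0],"slide":[-0.49,-0.54,0],"grip":1},{"turn":[0,0,0],"slide":[-0.50,-0.61,0],"grip":1},{"turn":[0,0,0],"slide":[-0.50,-0.69,0],"grip":1}]' | grep ft
python3 -c "
from h import *
arc(range(-366,-430,-6))
o=np.zeros((420,760,3),np.uint8)
p,d=vision.capture('wrist');o[:,:560]=p[:,:,::-1]
p,d=vision.capture('scene');o[:200,560:]=cv2.resize(p[120:200,185:265,::-1],(200,200))
p,d=vision.capture('top');o[210:410,560:]=cv2.resize(p[130:240,100:210,::-1],(200,200))
cv2.imwrite('pics/t4.png',o)"
```

```text
ft_force: [0.5, 0.2, -2.4]
21.025 [0.5828 0.3698 0.2405] force [ 0.5  0.2 -2.4] ang -0.4 r 0.0721
-366 [np.float64(-0.0), np.float64(-0.07)]
-372 [np.float64(0.01), np.float64(-0.15)]
-378 [np.float64(0.03), np.float64(-0.22)]
-384 [np.float64(0.05), np.float64(-0.29)]
-390 [np.float64(0.09), np.float64(-0.36)]
-396 [np.float64(0.13), np.float64(-0.42)]
-402 [np.float64(0.18), np.float64(-0.48)]
-408 [np.float64(0.23), np.float64(-0.54)]
-414 [np.float64(0.29), np.float64(-0.59)]
-420 [np.float64(0.36), np.float64(-0.63)]
-426 [np.float64(0.42), np.float64(-0.66)]
```

View pics/t4.png

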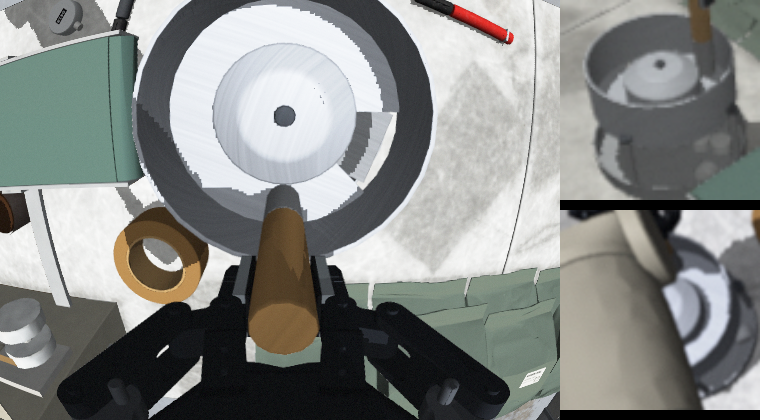

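Wrist view: the channel is empty all round with the outlet open at (370,145), the rod at (283,200), and no canister beside it. I set the foot on the floor and let go.

```bash

python3 -m creep '[{"turn":[0,0,0],"slide":[0,0,0.01],"grip":1},{"turn":[0,0,0],"slide":[0,0,0.02],"grip":1},{"turn":[0,0,0],"slide":[0,0,0.025],"grip":1},{"turn":[0,0,0],"slide":[0,0,0.025],"grip":1}]' | grep -E "ft|pos"
```

```text
ee_pos: [0.583, 0.3706, 0.2388]
ft_force: [-0.4, 0.0, 2.9]
```

```bash

python3 -m creep '[{"turn":[0,0,0],"slide":[0,0,0],"grip":0.2},{"turn":[0,0,0],"slide":[0,0,0],"grip":0.1},{"turn":[0,0,0],"slide":[0,0,0],"grip":0},{"turn":[0,0,0],"slide":[0,0,0],"grip":-0.2},{"turn":[0,0,0],"slide":[0,0,0],"grip":-0.4},{"turn":[0,0,0],"slide":[0,0,0],"grip":-0.6},{"turn":[0,0,0],"slide":[0,0,0],"grip":-0.6},{"turn":[0,0,0],"slide":[0,0,-0.15],"grip":-0.6},{"turn":[0,0,0],"slide":[0,0,-0.4],"grip":-0.6},{"turn":[0,0,0],"slide":[0,0,-0.7],"grip":-0.6},{"turn":[0,0,0],"slide":[0,0,-1],"grip":-0.6}]' | grep -E "ft|pos|open"
python3 -m creep '[{"turn":[0,0,0],"slide":[0.5,0,-0.1],"grip":-0.6},{"turn":[0,0,0],"slide":[1,0,-0.1],"grip":-0.6}]' >/dev/null
python3 -m creep '[{"turn":[0,0,0],"slide":[0.5,0,0],"grip":-0.6},{"turn":[0,0,0],"slide":[1,0,0],"grip":-0.6},{"turn":[0,0,0],"slide":[1,0,0],"grip":-0.6}]' | grep pos
python3 -c "
from h import *
o=np.zeros((420,760,3),np.uint8)
p,d=vision.capture('wrist');o[:,:560]=p[:,:,::-1]
p,d=vision.capture('scene');o[:200,560:]=cv2.resize(p[120:200,185:265,::-1],(200,200))
p,d=vision.capture('top');o[210:410,560:]=cv2.resize(p[130:240,100:210,::-1],(200,200))
cv2.imwrite('pics/t5.png',o);print(monitor.observe()['t'])"
```

```text
ee_pos: [0.5829, 0.3704, 0.3402]
ft_force: [-0.7, -0.3, 0.8]
opening: 0.797
ee_pos: [0.3795, 0.3703, 0.3501]
23.825
```

View pics/t5.png

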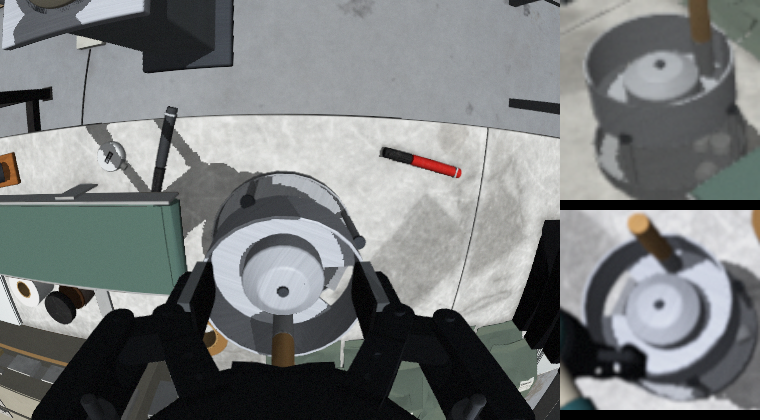

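Rod stands alone in the drum (top inset at (650,235)) and the channel is empty all round in the wrist and top views together.

```bash
python3 -c "
from cell import bot
print(bot.hand_in())"
```

```text
the job is handed in; nothing more can be done
None
```

The job is handed in at about 24 s of the 61 s limit: the pictures show the drum empty and the rod released, standing with its foot on the drum floor, though I did not see all five canisters in the catch pan directly.

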